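Sort sawn wax blanks through a locked height gauge

ROBOT

A 6-joint arm with a two-finger parallel gripper is mounted at the origin on the work surface. World frame = base frame: x ahead of the robot, y to its left, z up, the work surface at z = 0. Lengths are in mm, angles in rad, forces in N, time in s.
With the tool pointing down it reaches from about 275 to 750 mm from the base axis. Payload 10.2 kg.
Tool frame: the origin (TCP) lies midway between the tips of the shut fingers; the grasp point (between the pads) lies 19 mm behind it (ctrl.grasp_offset is the distance from the TCP to the grasp point, in mm); z points along the fingers, y is the line along which they close (so a half turn about z gives the same grasp; the last joint's range is limited). The gripper opens to 85 mm and grips with 20 to 120 N. Pads are 22 mm wide; open, the fingers measure 114 mm over their backs; the gripper's body (76 mm by 85 mm) begins 54 mm behind the grasp point. The pads swing forward as they close: fully open they stand 13 mm farther back than shut.
Start: joints at [1.108, 0.313, 1.498, -0, 1.331, -0.223], TCP at [124.705, 509.98, 231.294] pointing down, gripper open.
Joint ranges: [-2.94, 2.94], [-0.97, 2.17], [0.19, 2.56], [-1.23, 4.37], [0.02, 3.11], [-2.88, 2.88]. Speed limits (rad/s): [2.39, 2.39, 3.01, 3.14, 3.14, 3.14].

INTERFACE

Orientations are given as a unit quaternion [w, x, y, z].
In Python, from rig import ctrl, viewer, models gives the robot as it stands. The module is installed in compiled form; this text tells all that it offers.
- The arm moves only by the shell command python3 -m pendant 'ROWS' [OPENING] [FORCE]. ROWS is text: rows parted by semicolons, each of 4 numbers parted by spaces: the shift along the tool's x, y, z in m, then the turn about the tool's z in rad. In form: x y z yaw; .... A call has 1 to 10 rows; each row shifts and turns the commanded pose from where the row before left it, along the tool's axes as they then stand; what a row does not reach is not made up. A row lasts 1/8 s, in which the tool goes at most 62.5 mm and 10.7 degrees, less where a joint would pass 70% of its speed; a pose out of reach is approached as far as the arm can. A call is refused whole if a number of a shift passes 0.0625 or a number of a turn 0.188, either way. A call with a gripper value outside its range is refused whole. OPENING is the opening, from 0 (shut) to 1 (fully open), set as the call begins (- or left out, the last holds). The fingers move at their own pace and stop on an object; FORCE is the grip in N (left out, the last holds). Time passes only in rows, so rows that do not move let the fingers close. It gives the time, the measured TCP pose, the force, the opening and the grip force at its end, in the units of the state.
- ctrl.sense(): the state, without advancing time (a new reading comes with each control period).
- viewer.capture(name): name is "scene" or "top" or "wrist"; returns a dict with "color" (384x512x3 uint8, red, green, blue), "vertical_fov" (degrees; the focal length in pixels is half the picture's height over the tangent of half this angle, whatever the lens; pixels are square), "cx", "cy" (the principal point, pixels), "pose" (4x4, takes a point from camera to world coordinates). Camera axes: x right, y down, z forward; pixel columns grow to the right and rows downward; lengths in mm; the calibration is good to about 2 mm. A picture is of the moment at which its call begins. There is no depth.
- ctrl.finish_job(): hands the job in; it is judged then, once.
Trained networks look in the newest picture that a camera, given by its name, has taken for a name from the list of things; names that differ only in an ending like _2 or _b are one class to them, and where a whole thing is asked for, a point or a joint stands for the part that bears it (a point fixed in the world has none). Each returns a list of dicts, best first, with "p" (0 to 1); they miss things now and then, are a little off and sometimes report something else, mostly with a low value. They report only what shows in the picture. A call takes as long as a camera call. They do not tell look-alikes from the thing itself.
- models.boxes_of(camera, query): "at" ([x, y, z] in mm, in world coordinates, good to about 4 mm: the middle of the surface that is visible of it).
The state is a dict: "time_s": time; "joints": joint angles; "dq": joint speeds; "tau": joint torques, N m; "eef_pos": TCP position; "ee_rot": TCP orientation; "force": force on the tool from outside, world axes, zero at the start; "wrist_torque": the same for the moment, N m; "grip_width": opening from 0.0 (shut) to 1.0 (fully open); "grip_force": force on a finger pad.
Only numpy, scipy, OpenCV 4.12 (cv2) and the standard library are available. Lean on these libraries where they do the work, as an engineer would, in place of code of your own. Each camera call takes 0.05 s, during which the arm holds its last target. There are 200 camera calls.

TASK

Sort the three wax blanks by trying them under the blade of the locked height gauge: slide every blank that fits under the blade, along the plate, until more than half of it is out on the far side, and leave it standing there. A blank that stops against the blade is too thick: never force it or knock the gauge, but stand it in the wooden tray. Blanks get to the far side only by sliding under the blade, never round or over it; leave the other things on the bench alone.

Things in the scene. Friction and masses are not known exactly. Their poses are not given: they have to be found in the camera images.
- blank_a: one of three wax blanks (dark green upright discs sawn from a bar): 32 mm diameter, all different in thickness, between 14 and 24 mm, about 10 to 26 g; which is thick or thin is not told. Origin: centre of its underside; z is the disc's axis. Starts standing on the plate on the robot's side of the gauge's blade
- blank_b: one of three wax blanks (dark green upright discs sawn from a bar): 32 mm diameter, all different in thickness, between 14 and 24 mm, about 10 to 26 g; which is thick or thin is not told. Origin: centre of its underside; z is the disc's axis. Starts standing on the plate on the robot's side of the gauge's blade
- blank_c: one of three wax blanks (dark green upright discs sawn from a bar): 32 mm diameter, all different in thickness, between 14 and 24 mm, about 10 to 26 g; which is thick or thin is not told. Origin: centre of its underside; z is the disc's axis. Starts standing on the plate on the robot's side of the gauge's blade
- plate: grey granite surface plate, fixed flat on the bench, 260 (x) x 360 (y) x 20 mm; origin: centre of its underside, so its top is 20 mm higher
- height_gauge: height gauge on the plate, held fast. Origin: centre of the base's underside, on the plate. Base 82 (x) x 72 (y) x 34 mm; beam 8 x 24 mm, 248 mm high, on its centre; slider on it 22 x 38 mm, top 74 mm above the blade's underside. A jaw reaches out along +y from the slider; at y = 46 to 62 mm a clamp 18 mm wide (top 41 mm above the blade's underside) holds the scriber, cranked down to its blade
- gate (a point): point on the plate's top under the middle of the scriber's blade, 120 mm along y from the gauge's origin. x: across the blade, the way a blank slides through (robot's side is -x, far side +x); y: along the blade to its free end; z up. The blade is a rigid level steel bar 7 mm wide (x -3.5 to 3.5 mm), 9 mm high, clear to slide under from y = -58 mm to its free end at +42 mm
- gauge_height (a joint): height of the blade's underside over the plate, m: the gauge's setting, locked, different every time (16 to 22 mm). A blank too thick stops with its front against the blade's near face
- tray: wooden tray for rejects, fixed on the bench, outside 120 (x) x 100 (y) x 22 mm, walls 4 mm; origin: centre of its underside; inner floor 4 mm above that
- calliper: bystander: vernier calliper lying on the bench, 235 mm long; origin: middle of its beam, underside
- wax_bar: bystander: the rest of the wax bar, standing, 32 mm diameter, 75 mm high; origin: centre of its underside
- wax_file: bystander: file with a wooden handle lying on the bench, 250 mm long, 23 mm high; origin: underside near its middle
- jar: bystander: small glass jar, 56 mm diameter, 60 mm high; origin: centre of its underside
There are look-alikes about, which are no part of the job. Leave any blue or red look-alike of the blank_c alone.

How it is judged (in metres and radians):
On the way:
1. a blank that is too thick has been tried: it is stopped by the blade's near face (((contact force between blank_a and height_gauge above 0.8 N and x of blank_a in the frame of gate between -0.026 and -0.012 m) or (contact force between blank_b and height_gauge above 0.8 N and x of blank_b in the frame of gate between -0.026 and -0.012 m) or (contact force between blank_c and height_gauge above 0.8 N and x of blank_c in the frame of gate between -0.026 and -0.012 m))), for 0.04 s.
At the end, for the whole second after the job is handed in: Each blank thinner than the gauge setting stands on the plate, its centre 4 to 130 mm past the blade's middle plane and within 100 mm of gate sideways; each thicker one stands on the tray floor (within about 0.6 mm of the setting: either). All upright within 0.12 rad and at rest (((x of blank_a in the frame of gate between 0.004 and 0.13 m and y of blank_a in the frame of gate between -0.1 and 0.1 m and z of blank_a in the frame of gate between -0.004 and 0.005 m and value of joint gauge_height above 0.0183 m) or (x of blank_a in the frame of tray between -0.056 and 0.056 m and y of blank_a in the frame of tray between -0.046 and 0.046 m and z of blank_a in the frame of tray between 0 and 0.012 m and value of joint gauge_height below 0.0196 m)) and ((x of blank_b in the frame of gate between 0.004 and 0.13 m and y of blank_b in the frame of gate between -0.1 and 0.1 m and z of blank_b in the frame of gate between -0.004 and 0.005 m and value of joint gauge_height above 0.0223 m) or (x of blank_b in the frame of tray between -0.056 and 0.056 m and y of blank_b in the frame of tray between -0.046 and 0.046 m and z of blank_b in the frame of tray between 0 and 0.012 m and value of joint gauge_height below 0.0236 m)) and ((x of blank_c in the frame of gate between 0.004 and 0.13 m and y of blank_c in the frame of gate between -0.1 and 0.1 m and z of blank_c in the frame of gate between -0.004 and 0.005 m and value of joint gauge_height above 0.0143 m) or (x of blank_c in the frame of tray between -0.056 and 0.056 m and y of blank_c in the frame of tray between -0.046 and 0.046 m and z of blank_c in the frame of tray between 0 and 0.012 m and value of joint gauge_height below 0.0156 m)) and angle between each of blank_a, blank_b, blank_c's own z axis and vertical below 0.12 rad and linear speed of each of blank_a, blank_b, blank_c below 0.01 m/s); the robot touches nothing.
It fails at once if a blank is forced against the gauge (more than 22 N) (contact force between any of blank_a, blank_b, blank_c and height_gauge above 22 N).
It fails at once if the robot knocks the gauge (more than 12 N) (contact force between any of the fingers, the arm and height_gauge above 12 N).
It fails at once if a blank is set down on the far side of the blade instead of being slid under it ((x of blank_a in the frame of gate between 0.012 and 0.14 m and z of blank_a in the frame of gate between 0.008 and 0.024 m and y of blank_a in the frame of gate between -0.2 and 0.12 m) or (x of blank_b in the frame of gate between 0.012 and 0.14 m and z of blank_b in the frame of gate between 0.008 and 0.024 m and y of blank_b in the frame of gate between -0.2 and 0.12 m) or (x of blank_c in the frame of gate between 0.012 and 0.14 m and z of blank_c in the frame of gate between 0.008 and 0.024 m and y of blank_c in the frame of gate between -0.2 and 0.12 m)).
It fails at once if a blank is slid round the blade's free end instead of under it ((x of blank_a in the frame of gate between -0.008 and 0.008 m and y of blank_a in the frame of gate between 0.056 and 0.12 m and z of blank_a in the frame of gate between -0.01 and 0.012 m) or (x of blank_b in the frame of gate between -0.008 and 0.008 m and y of blank_b in the frame of gate between 0.056 and 0.12 m and z of blank_b in the frame of gate between -0.01 and 0.012 m) or (x of blank_c in the frame of gate between -0.008 and 0.008 m and y of blank_c in the frame of gate between 0.056 and 0.12 m and z of blank_c in the frame of gate between -0.01 and 0.012 m)).
It fails at once if another thing on the bench is shifted more than 15 mm (distance of any of calliper, wax_bar, wax_file, jar from where it was at the start of the episode above 0.015 m).
It also fails if it takes over 72 s, if anything falls off the work surface, if the arm or the gripper's body presses on something with over 40 N, if the wrist force passes 120 N, or if a joint passes its speed limit or range.

## Working session

There is one attempt and no reset: what is moved stays moved. The work goes in short steps, Python scripts to look and compute and a shell command to move; the robot and the scene stay as the last step left them, time stands still between calls to the robot, and variables do not carry over. Pictures are saved under pics/ and viewed, at most 10 in all, crops included, and the job is handed in when it is done.

```bash
mkdir -p pics; cat > h.py <<'E'
import numpy as np, cv2
from rig import ctrl, viewer, models
def cap(n,f=None):
    c=viewer.capture(n)
    if f: cv2.imwrite('pics/'+f,c['color'][:,:,::-1])
    return c
def f_of(c): return c['color'].shape[0]/2/np.tan(np.radians(c['vertical_fov'])/2)
def ray(c,u,v):
    P=np.array(c['pose']);d=P[:3,:3]@np.array([(u-c['cx'])/f_of(c),(v-c['cy'])/f_of(c),1]);return P[:3,3],d
def at_z(c,u,v,z):
    o,d=ray(c,u,v);return o+d*(z-o[2])/d[2]
def tri(rs):
    A=np.zeros((3,3));b=np.zeros(3)
    for o,d in rs:
        d=d/np.linalg.norm(d);M=np.eye(3)-np.outer(d,d);A+=M;b+=M@o
    return np.linalg.solve(A,b)
def proj(c,p):
    P=np.array(c['pose']);q=P[:3,:3].T@(np.array(p)-P[:3,3]);return q[0]/q[2]*f_of(c)+c['cx'],q[1]/q[2]*f_of(c)+c['cy']
E
python3 - <<'E'
from h import *
for n in ('top','scene'):
    c=cap(n,n+'0.png'); print(n,np.round(np.array(c['pose'])[:3,3]),f_of(c))
    for q in ['blank_a','height_gauge','plate','tray','jar','wax_bar','calliper','wax_file']:
        print(q,[(np.round(r['at']).tolist(),round(r['p'],2)) for r in models.boxes_of(n,q)][:6])
s=ctrl.sense();print(s['eef_pos'],s['ee_rot'],s['time_s'])
E
```

```text
top [ 367.   27. 1164.] 435.63157189392115
blank_a [([373.0, -61.0, 20.0], 0.59), ([487.0, -128.0, 32.0], 0.5), ([701.0, -343.0, 57.0], 0.37)]
height_gauge [([608.0, -166.0, 50.0], 0.9)]
plate [([570.0, -20.0, 20.0], 0.65)]
tray [([480.0, 282.0, 6.0], 0.9)]
jar [([700.0, -341.0, 60.0], 0.69), ([619.0, -156.0, 75.0], 0.59)]
wax_bar [([695.0, 284.0, 75.0], 0.72)]
calliper [([557.0, -376.0, 4.0], 0.96), ([485.0, -51.0, 43.0], 0.59), ([614.0, -165.0, 56.0], 0.41)]
wax_file [([548.0, 452.0, 15.0], 0.82)]
scene [1044.  883.  790.] 481.5474409225822
blank_a [([491.0, -49.0, 40.0], 0.66), ([507.0, 44.0, 45.0], 0.62), ([373.0, -134.0, 16.0], 0.48), ([484.0, -121.0, 38.0], 0.42), ([378.0, -54.0, 19.0], 0.41)]
height_gauge [([621.0, -160.0, 64.0], 0.85)]
plate [([599.0, 15.0, 23.0], 0.93), ([582.0, -369.0, 2.0], 0.17)]
tray [([476.0, 282.0, 2.0], 0.69), ([598.0, 16.0, 20.0], 0.18)]
jar [([711.0, -331.0, 38.0], 0.55)]
wax_bar [([703.0, 297.0, 52.0], 0.62)]
calliper [([584.0, -367.0, 3.0], 0.54)]
wax_file [([555.0, 447.0, 14.0], 0.57)]
[124.70797778 509.96712037 231.29097071] [-1.98459464e-06  1.19607262e-01  9.92821284e-01 -1.95198675e-05] 0.9
```

View pics/top0.png

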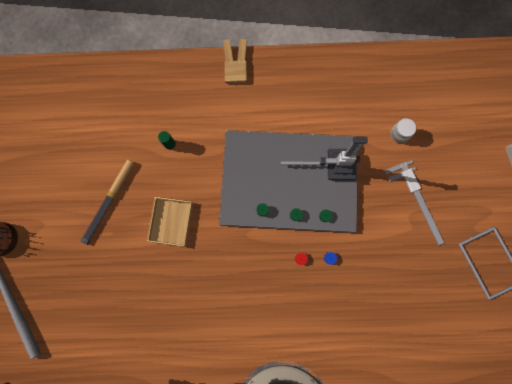

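View pics/scene0.png

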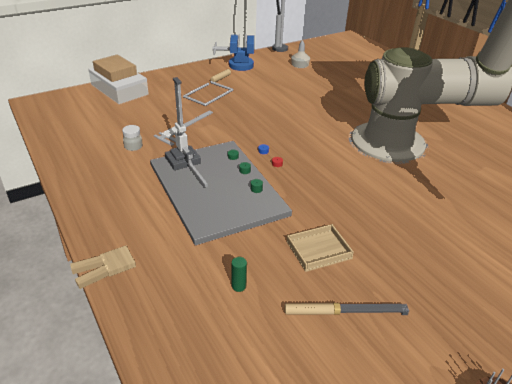

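The top view shows three green blanks at about (263,210), (297,215) and (326,216). The blade runs from (282,163) to about (325,163), the gauge is at (342,163) and the tray at (170,222). The scene view agrees, and the red and blue discs are the look-alikes.

```bash
cat > m.py <<'E'
from h import *
def green(c,amin=15):
    h=cv2.cvtColor(c['color'],cv2.COLOR_RGB2HSV)
    m=cv2.inRange(h,(60,110,25),(92,255,255))
    n,l,s,ct=cv2.connectedComponentsWithStats(m)
    return [(ct[i],s[i]) for i in range(1,n) if s[i,4]>=amin]
E
python3 - <<'E'
from m import *
T=cap('top');S=cap('scene')
gt=green(T);gs=green(S)
for ct,s in gt: print('T',ct.round(1),s,at_z(T,*ct,38).round(1))
for ct,s in gs: print('S',ct.round(1),s,at_z(S,*ct,32).round(1))
for a,_ in gt:
  for b,_ in gs:
    r1,r2=ray(T,*a),ray(S,*b);p=tri([r1,r2]);e=np.hypot(*(np.array(proj(T,p))-a))
    if e<4: print('tri',a.round(),b.round(),p.round(1),'err',e.round(2))
# plate outline in top
g=cv2.cvtColor(T['color'],cv2.COLOR_RGB2HSV)
m=cv2.inRange(g,(0,0,40),(180,45,120))
m[:120]=0;m[240:]=0;m[:,:210]=0;m[:,370:]=0
cs=max(cv2.findContours(m,0,1)[0],key=cv2.contourArea)
bx=cv2.boxPoints(cv2.minAreaRect(cs));print(bx.round(1))
print(np.array([at_z(T,*p,20) for p in bx]).round(1))
# tray outline
m2=cv2.inRange(g,(12,60,110),(30,170,255)); m2[:190]=0;m2[255:]=0;m2[:,:140]=0;m2[:,200:]=0
m2=cv2.morphologyEx(m2,cv2.MORPH_CLOSE,np.ones((5,5)))
cs=max(cv2.findContours(m2,0,1)[0],key=cv2.contourArea)
bx=cv2.boxPoints(cv2.minAreaRect(cs));print(bx.round(1));print(np.array([at_z(T,*p,20) for p in bx]).round(1))
# zoomed crop of top
cv2.imwrite('pics/topz.png',cv2.resize(T['color'][125:240,210:370,::-1],None,fx=5,fy=5,interpolation=2))
E
```

```text
T [166.3 139.8] [159 132  16  17 162] [700.5 288.5  38. ]
T [262.3 209.4] [257 204  12  12 113] [504.4  35.8  38. ]
T [296.1 214.3] [290 209  13  12 115] [488.9 -51.3  38. ]
T [325.5 215.5] [320 210  12  12 115] [ 483.6 -127.    38. ]
S [232.6 154.4] [228 150  10  10  81] [ 488.2 -120.6   32. ]
S [244.5 167.8] [240 163  10  11  99] [491.6 -46.9  32. ]
S [256.1 185.7] [251 180  11  13 127] [505.5  38.1  32. ]
S [238.4 273.8] [232 258  14  33 434] [696.4 282.8  32. ]
tri [166. 140.] [256. 186.] [643.  247.7 222.1] err 1.52
tri [166. 140.] [238. 274.] [699.9 288.4  39.2] err 0.1
tri [262. 209.] [256. 186.] [504.9  36.2  30.6] err 0.2
tri [262. 209.] [238. 274.] [ 547.8   35.5 -284.2] err 1.44
tri [296. 214.] [244. 168.] [489.5 -51.6  28.6] err 0.23
tri [326. 216.] [233. 154.] [ 484.4 -128.3   26.4] err 0.17
[[219.4 224.7]
 [224.6 129.5]
 [366.2 137.2]
 [361.1 232.4]]
[[ 469.5  149.9   20. ]
 [ 729.5  132.7   20. ]
 [ 694.6 -251.    20. ]
 [ 438.7 -219.1   20. ]]
[[140. 190.]
 [199. 190.]
 [199. 254.]
 [140. 254.]]
[[568.9 362.   20. ]
 [563.9 203.5  20. ]
 [395.  204.1  20. ]
 [399.4 358.5  20. ]]
```

View pics/topz.png

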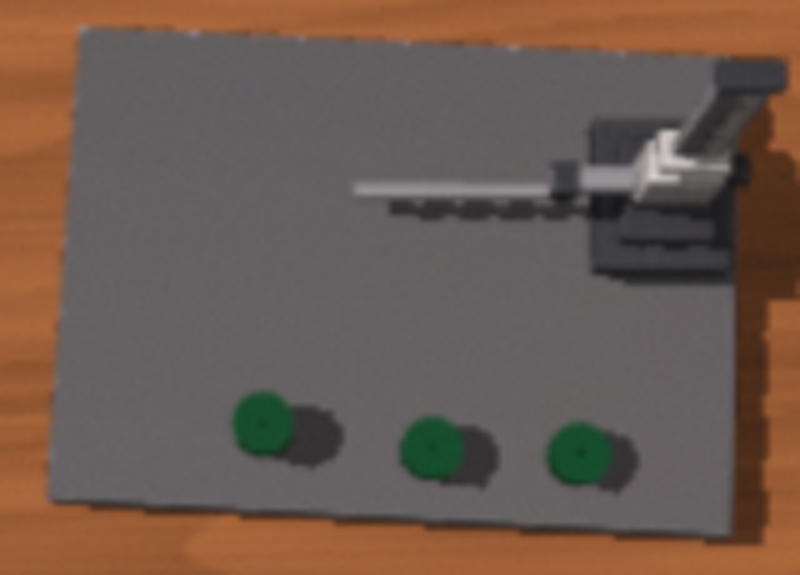

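The zoom shows the blade from its free end at px (280.6,162.8) to the clamp at (320.6,163). The blanks are clear of each other, and there's room between them and the blade.

```bash
python3 - <<'E'
from m import *
T=cap('top')
z0=20
for z in (38,45,50):
    a,b=at_z(T,280.6,162.8,z),at_z(T,320.6,163,z); print(z,a.round(1),b.round(1),np.degrees(np.arctan2(*(a-b)[[0,1]])))
for p in [(226.4,130.6),(220,225),(357,232),(357,137.5)]: print(at_z(T,*p,20).round(1))
W=cap('wrist','w0.png');P=np.array(W['pose']);s=ctrl.sense();print(P.round(3),f_of(W),s['eef_pos'])
from scipy.spatial.transform import Rotation as R
q=s['ee_rot'];print(R.from_quat([q[1],q[2],q[3],q[0]]).as_matrix().round(3))
E
```

```text
38 [627.  -16.3  38. ] [ 623.  -121.7   38. ] 2.1829115388350813
45 [625.4 -16.   45. ] [ 621.4 -120.8   45. ] 2.1829115388350937
50 [624.2 -15.8  50. ] [ 620.2 -120.2   50. ] 2.18291153883505
[726.3 127.7  20. ]
[468.8 148.4  20. ]
[ 440.  -208.7   20. ]
[ 694.5 -226.1   20. ]
[[ 2.38000e-01  9.18000e-01  3.18000e-01  4.33090e+01]
 [ 9.71000e-01 -2.25000e-01 -7.90000e-02  5.30234e+02]
 [-1.00000e-03  3.28000e-01 -9.45000e-01  3.73252e+02]
 [ 0.00000e+00  0.00000e+00  0.00000e+00  1.00000e+00]] 307.61679495568654 [124.67679879 509.99947288 231.29457625]
[[-0.971  0.237 -0.   ]
 [ 0.237  0.971  0.   ]
 [ 0.     0.    -1.   ]]
```

```bash
python3 -m pendant '0 0 0 -0.1; 0 0 0 -0.1; -0.031 -0.042 0 0; -0.031 -0.042 0 0; -0.031 -0.042 0 0; -0.031 -0.042 0 0; -0.031 -0.042 0 0; -0.031 -0.042 0 0' 0.6 20; python3 -m pendant '-0.031 -0.042 0 0; -0.031 -0.042 0 0; -0.031 -0.042 0 0; -0.031 -0.042 0 0; -0.031 -0.042 0 0; -0.031 -0.042 0 0; 0 0 0 0'
cat >> m.py <<'E'
from scipy.spatial.transform import Rotation as R
def tool():
    s=ctrl.sense();q=s['ee_rot'];return np.array(s['eef_pos']),R.from_quat([q[1],q[2],q[3],q[0]]).as_matrix()
def totool(p):
    t,M=tool();return (M.T@(np.array(p)-t)).round(1)
E
python3 - <<'E'
from m import *
W=cap('wrist','w1.png');t,M=tool();print(t.round(1),M.round(3).tolist())
for ct,s in green(W,60): print(ct.round(1),s,at_z(W,*ct,38).round(1))
E
```

```text
time_s: 2.1
eef_pos: [301.2, 249.3, 231.5]
ee_rot: [0.0, 0.02, 1.0, 0.0]
force: [0.5, 0.6, 0.1]
grip_width: 0.597
grip_force: 0.0
time_s: 2.98
eef_pos: [477.4, -10.8, 230.8]
ee_rot: [-0.0, 0.022, 1.0, -0.0]
force: [-1.2, 0.4, 0.2]
grip_width: 0.599
grip_force: 0.0
[476.6  -9.3 230.9] [[-0.999, 0.042, -0.001], [0.042, 0.999, 0.0], [0.001, 0.0, -1.0]]
[150.7 171.5] [137 159  30  26 585] [ 483. -127.   38.]
[217.4 173.8] [204 161  28  27 585] [488.9 -52.   38. ]
[294.8 184.4] [281 172  28  26 563] [505.4  35.6  38. ]
[483.9 315.9] [ 454  288   58   57 1549] [702.3 289.   38. ]
```

View pics/w1.png

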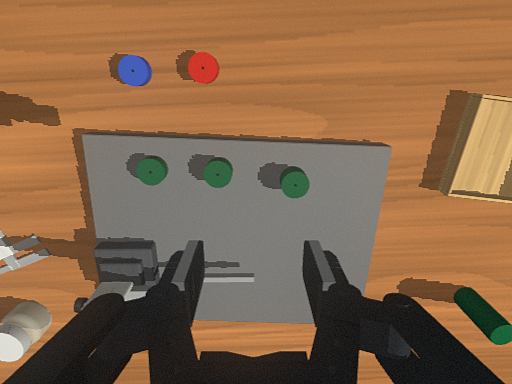

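The wrist view shows the blanks at (151,171), (217,174) and (295,184). The blade's free end is at (254,277), with its near face above it in the picture, and the tray is on the right.

```bash
python3 - <<'E'
from m import *
T=cap('top');W=cap('wrist')
r1=ray(T,280.6,162.8);r2=ray(W,254,277.5);p=tri([r1,r2]);print('blade end',p.round(1),np.array(proj(T,p)).round(1),np.array(proj(W,p)).round(1))
h=W['color'][255:300,195:265];cv2.imwrite('pics/bl.png',cv2.resize(h[:,:,::-1],None,fx=10,fy=10,interpolation=2))
for z in (40,48): print(z,at_z(W,254,277.5,z).round(1),at_z(W,206,275,z).round(1))
gt=[(262.3,209.4),(296.1,214.3),(325.5,215.5)]
gw=[(294.8,184.4),(217.4,173.8),(150.7,171.5)]
for a,b in zip(gt,gw):
    p=tri([ray(T,*a),ray(W,*b)]);print('blank',p.round(1),'tool',totool(p))
E
```

```text
blade end [626.7 -14.9  39.1] [280.1 162.8] [252.9 277.6]
40 [626.  -13.5  40. ] [619.8 -74.1  40. ]
48 [620.3 -13.3  48. ] [614.3 -72.5  48. ]
blank [503.4  36.8  41.6] tool [-25.7  45.7 189.7]
blank [490.2 -51.3  28.8] tool [-16.  -42.8 202.4]
blank [ 484.7 -128.3   27.7] tool [ -13.6 -120.   203.5]
```

View pics/bl.png

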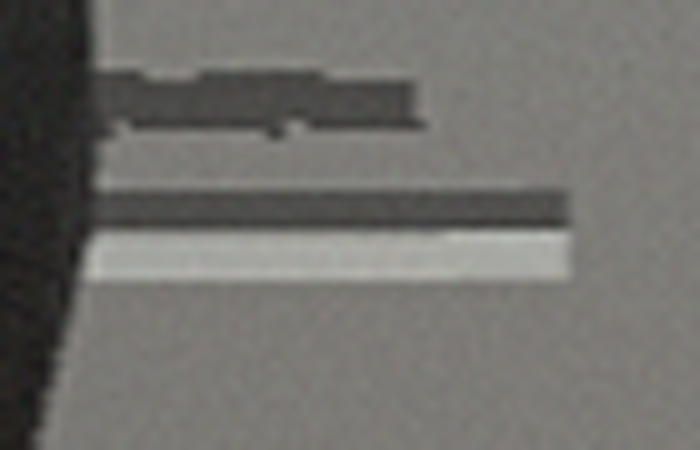

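```bash
python3 - <<'E'
from m import *
T=cap('top');W=cap('wrist')
p=tri([ray(T,280.6,162.8),ray(W,252,280.4)]);print('blade end top',p.round(1),totool(p))
for z in (45,48,51):
    print(z,*[at_z(W,*u,z).round(1) for u in [(252,277.8),(252,283)]],at_z(W,252,274,z-9).round(1))
E
```

```text
blade end top [624.6 -15.4  48.1] [-148.8   -2.1  183.4]
45 [623.  -14.9  45. ] [630.7 -15.2  45. ] [623.6 -15.   36. ]
48 [620.9 -14.8  48. ] [628.5 -15.1  48. ] [621.5 -14.9  39. ]
51 [618.8 -14.7  51. ] [626.3 -15.   51. ] [619.5 -14.8  42. ]
```

```bash
python3 -m pendant '-0.015 -0.0415 0 0; 0 0 0.05 0; 0 0 0.05 0; 0 0 0.05 0; 0 0 0.03 0; 0 0 0.015 0; 0 0 0.005 0; 0 0 0.005 0; 0 0 0 0' 0.6 20
```

```text
time_s: 4.35
eef_pos: [490.0, -50.5, 26.8]
ee_rot: [0.0, 0.02, 1.0, -0.0]
force: [-1.3, 0.2, 0.7]
grip_width: 0.601
grip_force: 0.0
```

```bash
python3 - <<'E'
from m import *
W=cap('wrist','w2.png');print(tool()[0])
for ct,s in green(W,60): print(ct.round(1),s,at_z(W,*ct,38).round(1),totool(at_z(W,*ct,38)))
E
```

```text
[490.01562535 -50.58582451  26.86250756]
[ 97.1 250.6] [  64  214   71   68 3064] [ 479.7 -125.5   38. ] [  7.3 -75.3 -11.1]
[247.8 261.4] [ 218  227   64   63 2448] [488.6 -53.   38. ] [  1.3  -2.5 -11.1]
[421.8 275.2] [ 380  238   83   76 4001] [499.9  33.1  38. ] [ -6.6  84.  -11.2]
```

View pics/w2.png

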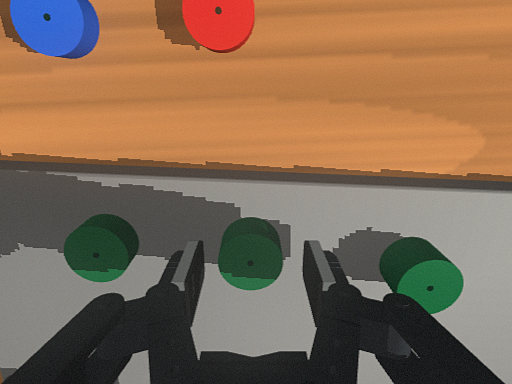

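The blank stands between the fingers at px (250,263), with its neighbours well clear. I'll close on it, carry it low to the lane in front of the blade and release it there.

```bash
python3 -m pendant '0 0 0.0045 0; 0 0 0 0; 0 0 0 0; 0 0 0 0; 0 0 0 0; 0 0 0 0' 0.1 20; python3 -m pendant '0 0 -0.004 0; -0.025 -0.006 0 0; -0.03 -0.007 0 0; -0.03 -0.007 0 0; 0 0 0 0; 0 0 0 0'
```

```text
time_s: 5.15
eef_pos: [489.8, -50.5, 21.9]
ee_rot: [0.0, 0.02, 1.0, -0.0]
force: [1.1, -0.5, 0.7]
grip_width: 0.364
grip_force: 20.0
time_s: 5.9
eef_pos: [572.9, -73.5, 25.5]
ee_rot: [-0.001, 0.02, 1.0, 0.0]
force: [-0.3, -0.0, -0.2]
grip_width: 0.363
grip_force: 19.9
```

```bash
python3 -m pendant '0 0 0.004 0; 0 0 0 0; 0 0 0 0'; python3 -m pendant '0 0 0 0; 0 0 0 0; 0 0 0 0; 0 0 -0.03 0; 0.045 0 0 0; 0 0 0 0' 0.5 20; python3 -m pendant '0 0 0 0; 0 0 0 0; 0 0 0.02 0; 0 0 0.0095 0; 0 0 0 0' 0.2 20
```

```text
time_s: 6.28
eef_pos: [573.4, -73.7, 21.9]
ee_rot: [-0.0, 0.02, 1.0, 0.0]
force: [-2.0, 1.4, 3.4]
grip_width: 0.363
grip_force: 20.1
time_s: 7.02
eef_pos: [526.4, -71.5, 51.5]
ee_rot: [-0.001, 0.02, 1.0, 0.0]
force: [-0.4, -0.4, 0.4]
grip_width: 0.5
grip_force: 0.0
time_s: 7.65
eef_pos: [528.8, -72.0, 21.8]
ee_rot: [-0.001, 0.02, 1.0, 0.0]
force: [-0.0, -0.8, 0.2]
grip_width: 0.2
grip_force: 0.0
```

```bash
python3 - <<'E'
from m import *
W=cap('wrist');print(tool()[0])
for ct,s in green(W,60): print(ct.round(1),s,at_z(W,*ct,38).round(1),totool(at_z(W,*ct,38)))
cv2.imwrite('pics/w3.png',W['color'][150:,:,::-1])
E
```

```text
[529.11042507 -72.11106791  22.33728527]
[123.9 179.3] [  84  145   82   71 4346] [ 481.8 -125.4   38. ] [ 45.2 -55.1 -15.7]
[478.7 209.1] [ 433  169   79   82 4534] [501.8  29.   38. ] [ 31.3 100.  -15.7]
[253.1 327.4] [ 227  294   54   63 2700] [563.2 -73.3  38. ] [-34.2   0.2 -15.7]
```

View pics/w3.png

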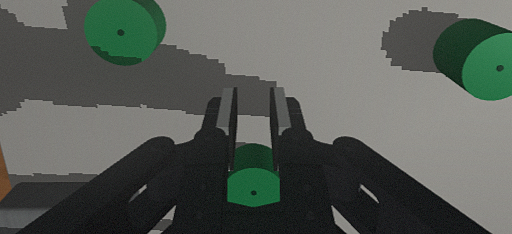

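The blank is straight ahead of the fingers at px (253,340) in the full picture. I'll push it up to near the blade.

```bash
python3 -m pendant '-0.01 0 0 0; -0.01 0 0 0; -0.008 0 0 0; -0.006 0 0 0; -0.005 0 0 0; 0 0 0 0; 0 0 0 0'; python3 -m pendant '-0.002 0 0 0; -0.002 0 0 0; 0 0 0 0'; python3 -m pendant '-0.002 0 0 0; -0.002 0 0 0; 0 0 0 0'
```

```text
time_s: 8.57
eef_pos: [567.7, -73.6, 22.2]
ee_rot: [-0.0, 0.02, 1.0, 0.0]
force: [0.6, -0.2, -0.1]
grip_width: 0.202
grip_force: 0.0
time_s: 8.95
eef_pos: [572.0, -73.8, 22.3]
ee_rot: [0.0, 0.02, 1.0, -0.0]
force: [0.8, 0.5, 0.0]
grip_width: 0.201
grip_force: 0.0
time_s: 9.32
eef_pos: [576.0, -73.9, 22.3]
ee_rot: [0.0, 0.02, 1.0, -0.0]
force: [-0.8, 1.0, -0.2]
grip_width: 0.202
grip_force: 0.0
```

```bash
python3 - <<'E'
from m import *
for i in range(1):
  s=ctrl.sense();print(s['force'])
W=cap('wrist');print(tool()[0])
for ct,s in green(W,60): print(ct.round(1),s)
T=cap('top')
for ct,s in green(T): print(ct.round(1),s,at_z(T,*ct,38).round(1))
cv2.imwrite('pics/w4.png',np.vstack([W['color'][200:,:,::-1],cv2.resize(T['color'][140:200,240:340,::-1],(512,307),interpolation=2)]))
E
```

```text
[-0.76162527  0.97812822 -0.16285414]
[575.86008685 -73.94508545  22.25428568]
[108.5  65.8] [  63   22   93   87 6247]
[489.6  99.6] [ 453   63   59   82 3033]
[253.  303.9] [ 227  265   53   73 2643]
[166.2 139.8] [159 132  16  17 161] [700.6 288.6  38. ]
[261.9 209.3] [257 204  11  12 104] [504.8  36.9  38. ]
```

View pics/w4.png

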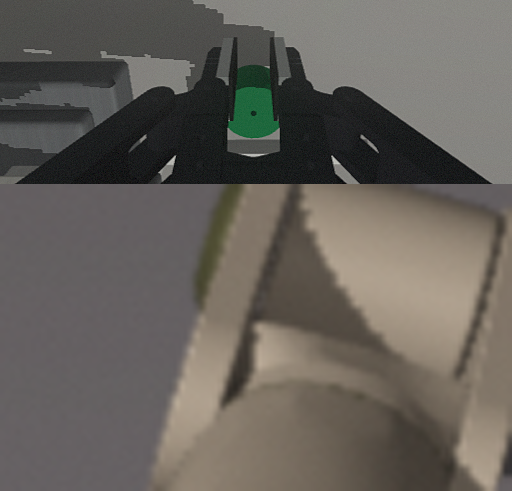

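The wrist view shows the blank (top mark at px (254,313)) almost at the blade, which is the pale bar just ahead. The top view is blocked by the arm. I'll creep on.

```bash
for i in 1; do python3 -m pendant '-0.001 0 0 0; -0.001 0 0 0; 0 0 0 0'; done; python3 -m pendant '-0.001 0 0 0; -0.001 0 0 0; 0 0 0 0'; python3 -m pendant '-0.001 0 0 0; -0.001 0 0 0; 0 0 0 0' ; cat > mk.py <<'E'
from m import *
W=cap('wrist');print(tool()[0].round(1),np.round(ctrl.sense()['force'],1))
c=W['color'];h=cv2.cvtColor(c,cv2.COLOR_RGB2HSV)
m=cv2.inRange(h,(60,110,25),(92,255,255));n,l,s,ct=cv2.connectedComponentsWithStats(m)
for i in range(1,n):
    if s[i,4]>300 and 200<ct[i][0]<310: print('blank',ct[i].round(1),s[i])
v=h[:,254].astype(int);print('col254 S/V',[(r,*v[r]) for r in range(280,384,4)])
E
python3 mk.py
```

```text
time_s: 9.8
eef_pos: [577.9, -74.0, 22.3]
ee_rot: [0.0, 0.02, 1.0, -0.0]
force: [0.8, -0.6, 0.2]
grip_width: 0.199
grip_force: 0.0
time_s: 10.18
eef_pos: [579.0, -74.0, 22.1]
ee_rot: [-0.001, 0.02, 1.0, 0.0]
force: [-5.2, -0.2, 3.4]
grip_width: 0.204
grip_force: 2.6
time_s: 10.55
eef_pos: [579.7, -74.0, 21.9]
ee_rot: [-0.003, 0.02, 1.0, 0.0]
force: [-12.7, 0.0, 6.4]
grip_width: 0.2
grip_force: 6.4
[579.7 -74.   21.9] [-12.4  -1.2   6.3]
blank [252.8 303.2] [ 227  264   53   72 2590]
col254 S/V [(280, np.int64(66), np.int64(143), np.int64(50)), (284, np.int64(71), np.int64(135), np.int64(53)), (288, np.int64(71), np.int64(165), np.int64(108)), (292, np.int64(73), np.int64(185), np.int64(102)), (296, np.int64(71), np.int64(171), np.int64(103)), (300, np.int64(72), np.int64(166), np.int64(106)), (304, np.int64(72), np.int64(182), np.int64(105)), (308, np.int64(72), np.int64(179), np.int64(108)), (312, np.int64(77), np.int64(154), np.int64(43)), (316, np.int64(71), np.int64(166), np.int64(109)), (320, np.int64(73), np.int64(180), np.int64(106)), (324, np.int64(72), np.int64(183), np.int64(103)), (328, np.int64(73), np.int64(180), np.int64(102)), (332, np.int64(73), np.int64(189), np.int64(104)), (336, np.int64(76), np.int64(44), np.int64(76)), (340, np.int64(54), np.int64(16), np.int64(80)), (344, np.int64(40), np.int64(9), np.int64(81)), (348, np.int64(18), np.int64(14), np.int64(92)), (352, np.int64(50), np.int64(4), np.int64(173)), (356, np.int64(24), np.int64(8), np.int64(157)), (360, np.int64(65), np.int64(51), np.int64(30)), (364, np.int64(105), np.int64(32), np.int64(32)), (368, np.int64(75), np.int64(55), np.int64(37)), (372, np.int64(73), np.int64(60), np.int64(30)), (376, np.int64(90), np.int64(80), np.int64(16)), (380, np.int64(100), np.int64(45), np.int64(34))]
```

The force rose to 12.7 N with the blank's centre at the blade stop (x≈-19.5 in the gate frame). So the middle blank is too thick, and it has now been tried. I'll back off, grip it from behind with the pads off centre, clear of the blade, and take it to the tray.

```bash
python3 -m pendant '0.004 0 0 0; 0.004 0 0 0; 0 0 -0.04 0; 0 0 0 0; 0 0 0 0' 0.47 20; python3 -m pendant '-0.012 0 0 0; -0.010 0 0 0; 0 0 0.02 0; 0 0 0.012 0; 0 0 0.006 0; 0 0 0 0'; python3 mk.py | head -2
```

```text
time_s: 11.22
eef_pos: [573.6, -73.8, 62.0]
ee_rot: [-0.0, 0.02, 1.0, 0.0]
force: [0.6, -1.1, -0.7]
grip_width: 0.469
grip_force: 0.0
time_s: 11.98
eef_pos: [595.7, -74.7, 24.1]
ee_rot: [-0.0, 0.02, 1.0, 0.0]
force: [-0.1, -0.1, 0.2]
grip_width: 0.475
grip_force: 0.0
[596.  -74.8  24.5] [ 0.2  0.3 -1.3]
blank [251.2 275.4] [ 221  235   64   73 3230]
```

```bash
python3 -m pendant '0 0 0.002 0; 0 0 0 0; 0 0 0 0; 0 0 0 0; 0 0 0 0' 0.1 25; python3 -m pendant '0 0 -0.003 0; 0.02 0 0 0; 0.03 0 0 0; 0 0 -0.04 0; 0 0 -0.04 0; 0 0 0 0'; python3 - <<'E'
from m import *
s=ctrl.sense();print(s['grip_width'],s['grip_force'],tool()[0])
T=cap('top')
hs=cv2.cvtColor(T['color'],cv2.COLOR_RGB2HSV)
cv2.imwrite('pics/tr.png',cv2.resize(T['color'][190:255,135:205,::-1],None,fx=8,fy=8,interpolation=2))
E
```

```text
time_s: 12.65
eef_pos: [596.4, -74.9, 24.0]
ee_rot: [0.001, 0.02, 1.0, -0.0]
force: [-4.1, 0.8, 10.5]
grip_width: 0.362
grip_force: 24.0
time_s: 13.4
eef_pos: [547.3, -73.2, 108.3]
ee_rot: [0.003, 0.02, 1.0, -0.001]
force: [-0.5, -0.3, -1.0]
grip_width: 0.359
grip_force: 24.9
0.35943084771485223 24.918908178806305 [547.33700705 -73.23898766 108.34447723]
```

View pics/tr.png

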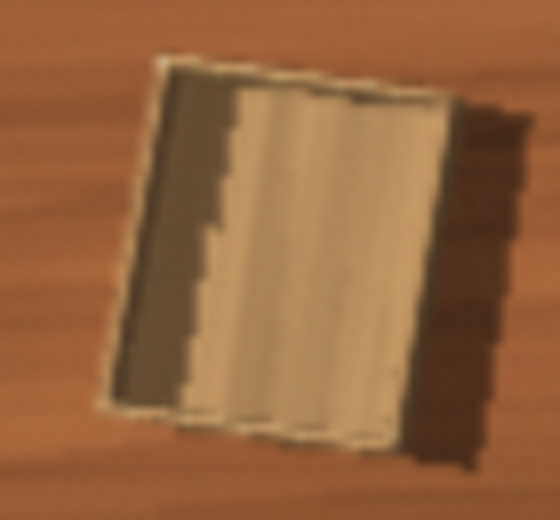

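The tray's rim corners are at px (155,198), (191.5,202), (148,241) and (185,245.5), with its centre at (170,221.5).

```bash
python3 - <<'E'
from m import *
T=cap('top')
p=[at_z(T,*u,22) for u in [(155.25,197.75),(191.5,201.9),(147.9,240.6),(185,245.6)]]
print(np.round(p,1).tolist()); c=np.mean(p,0); print(c)
ax=p[0]+p[1]-p[2]-p[3];ax/=np.linalg.norm(ax);print(ax)
for k in (28,-28): print(k,totool(c+ax*k))
E
```

```text
[[546.3, 320.1, 22.0], [532.1, 223.2, 22.0], [433.4, 337.8, 22.0], [417.6, 240.3, 22.0]]
[482.35128427 280.36247019  22.        ]
[ 0.98852412 -0.15106313  0.        ]
28 [ 49.4 347.1  83. ]
-28 [105.1 353.4  83.1]
```

```bash
python3 -m pendant '0.0095 0.058 0 0; 0.0095 0.058 0 0; 0.0095 0.058 0 0; 0.0095 0.058 0 0; 0.0095 0.058 0 0; 0.0095 0.057 0 0; 0 0 0 0.11; 0 0 0 0'; python3 -m pendant '0 0 0.03 0; 0 0 0.03 0; 0 0 0.02 0; 0 0 0.01 0; 0 0 0.005 0; 0 0 0.003 0; 0 0 0 0'
```

```text
time_s: 14.5
eef_pos: [502.0, 276.4, 103.9]
ee_rot: [-0.001, 0.074, 0.997, -0.001]
force: [-0.9, -0.6, -0.6]
grip_width: 0.359
grip_force: 25.0
time_s: 15.38
eef_pos: [503.2, 276.3, 8.1]
ee_rot: [0.001, 0.075, 0.997, 0.0]
force: [-0.2, -0.5, 2.6]
grip_width: 0.36
grip_force: 25.2
```

```bash
python3 -m pendant '0 0 0 0; 0 0 0 0; 0 0 -0.03 0; 0 0 -0.06 0; 0 0 -0.025 -0.11; 0 0 0 0' 0.47; python3 -m pendant '-0.003 -0.06 0 0; -0.003 -0.06 0 0; -0.003 -0.06 0 0; -0.002 -0.06 0 0; 0 0 0 0; 0 0 0 0' 0.6; python3 - <<'E'
from m import *
T=cap('top');W=cap('wrist');print(tool()[0],tool()[1].round(3).tolist())
for ct,s in green(T): print('T',ct.round(1),s,at_z(T,*ct,24).round(1))
for ct,s in green(W,60): print('W',ct.round(1),s,at_z(W,*ct,38).round(1),totool(at_z(W,*ct,38)))
E
```

```text
time_s: 16.12
eef_pos: [503.5, 276.6, 124.0]
ee_rot: [0.002, 0.02, 1.0, 0.001]
force: [-0.8, -0.4, -0.7]
grip_width: 0.469
grip_force: 0.0
time_s: 16.88
eef_pos: [503.7, 36.4, 121.3]
ee_rot: [-0.001, 0.021, 1.0, 0.0]
force: [-0.2, 0.4, 0.2]
grip_width: 0.6
grip_force: 0.0
[503.83327381  37.19114407 121.68558247] [[-0.999, 0.039, -0.001], [0.039, 0.999, 0.0], [0.001, 0.0, -1.0]]
T [166.3 139.8] [159 132  16  17 162] [704.6 291.8  24. ]
T [172.1 210.9] [167 206  11  11  98] [509.3 274.3  24. ]
T [325.4 215.4] [320 210  12  12 111] [ 485.3 -128.5   24. ]
W [ 41.1 180.3] [  19  159   52   40 1139] [ 484.  -125.3   38. ] [  13.4 -163.1   83.7]
W [251.  198.4] [ 231  180   41   38 1249] [505.3  35.3  38. ] [-1.6 -1.9 83.7]
W [495.8 354.9] [ 474  333   38   51 1245] [673.7 261.4  38. ] [-161.1  230.6   83.6]
```

The first blank is in the tray at (509,274), and the gripper is above the left blank.

```bash
python3 -m pendant '-0.0015 -0.001 0 0; 0 0 0.05 0; 0 0 0.03 0; 0 0 0.01 0; 0 0 0.006 0; 0 0 0.003 0; 0 0 0 0'; python3 -m pendant '0 0 0 0; 0 0 0 0; 0 0 0 0; 0 0 0 0; 0 0 0 0' 0.1 20;  python3 -m pendant '0 0 -0.004 0; -0.025 -0.023 0 0; -0.025 -0.023 0 0; -0.023 -0.022 0 0; 0 0 0 0; 0 0 0 0'
```

```text
time_s: 17.85
eef_pos: [506.0, 35.0, 23.9]
ee_rot: [0.001, 0.02, 1.0, -0.0]
force: [-0.6, 0.4, 0.1]
grip_width: 0.603
grip_force: 0.0
time_s: 18.48
eef_pos: [505.9, 34.9, 23.9]
ee_rot: [0.0, 0.02, 1.0, -0.0]
force: [-2.1, -0.4, 4.7]
grip_width: 0.364
grip_force: 19.9
time_s: 19.23
eef_pos: [575.2, -35.4, 27.1]
ee_rot: [-0.0, 0.02, 1.0, 0.0]
force: [0.1, -0.4, -0.6]
grip_width: 0.366
grip_force: 19.9
```

```bash
python3 -m pendant '0 0 0.004 0; 0 0 0 0; 0 0 0 0'; python3 -m pendant '0 0 0 0; 0 0 0 0; 0 0 0 0; 0 0 -0.03 0; 0.045 0 0 0; 0 0 0 0' 0.5 20; python3 -m pendant '0 0 0 0; 0 0 0 0; 0 0 0.02 0; 0 0 0.0105 0; 0 0 0 0' 0.2 20; python3 -m pendant '-0.01 0 0 0; -0.01 0 0 0; -0.008 0 0 0; -0.006 0 0 0; -0.004 0 0 0; -0.004 0 0 0; -0.004 0 0 0; 0 0 0 0; 0 0 0 0'; python3 mk.py | head -2
```

```text
time_s: 19.6
eef_pos: [575.7, -35.3, 23.5]
ee_rot: [0.0, 0.02, 1.0, 0.0]
force: [-2.0, 3.4, 4.8]
grip_width: 0.365
grip_force: 20.5
time_s: 20.35
eef_pos: [528.4, -33.6, 53.0]
ee_rot: [-0.001, 0.02, 1.0, 0.0]
force: [0.2, 0.7, 1.1]
grip_width: 0.501
grip_force: 0.0
time_s: 20.98
eef_pos: [530.8, -34.1, 22.2]
ee_rot: [-0.001, 0.02, 1.0, 0.0]
force: [-0.0, 0.4, -0.7]
grip_width: 0.201
grip_force: 0.0
time_s: 22.1
eef_pos: [576.7, -35.9, 22.8]
ee_rot: [-0.0, 0.02, 1.0, 0.0]
force: [-0.4, 0.7, -0.8]
grip_width: 0.195
grip_force: 0.0
[576.7 -35.9  22.8] [-0.1 -0.4  0.2]
blank [253.  307.9] [ 227  265   53   80 2960]
```

```bash
python3 -m pendant '-0.0015 0 0 0; -0.0015 0 0 0; 0 0 0 0'; python3 -m pendant '-0.001 0 0 0; -0.001 0 0 0; 0 0 0 0';  python3 -m pendant '-0.001 0 0 0; 0 0 0 0'
```

```text
time_s: 22.52
eef_pos: [579.7, -36.0, 22.7]
ee_rot: [-0.0, 0.02, 1.0, 0.0]
force: [-2.1, -0.0, 0.7]
grip_width: 0.202
grip_force: 0.7
time_s: 22.9
eef_pos: [580.3, -36.0, 22.5]
ee_rot: [-0.002, 0.02, 1.0, 0.0]
force: [-9.1, -1.1, 4.2]
grip_width: 0.201
grip_force: 4.9
time_s: 23.15
eef_pos: [580.5, -36.0, 22.5]
ee_rot: [-0.003, 0.02, 1.0, 0.0]
force: [-14.0, -0.2, 7.8]
grip_width: 0.199
grip_force: 6.8
```

This blank also stopped at the blade (14 N at the same place), so it is too thick too. I'll take it to the tray the same way.

```bash
python3 -m pendant '0.004 0 0 0; 0.004 0 0 0; 0 0 -0.04 0; 0 0 0 0; 0 0 0 0' 0.47 20; python3 -m pendant '-0.012 0 0 0; -0.010 0 0 0; 0 0 0.02 0; 0 0 0.012 0; 0 0 0.006 0; 0 0 0 0';python3 -m pendant '0 0 0 0; 0 0 0 0; 0 0 0 0; 0 0 0 0; 0 0 0 0' 0.1 25; python3 -m pendant '0 0 -0.003 0; 0.02 0 0 0; 0.03 0 0 0; 0 0 -0.04 0; 0 0 -0.04 0; 0 0 0 0; 0 0 0 0'; python3 - <<'E'
from m import *
print(totool(np.array([482.4,280.4,8])-28*np.array([.9885,-.151,0])))
E
```

```text
time_s: 23.78
eef_pos: [574.7, -35.8, 62.5]
ee_rot: [-0.0, 0.02, 1.0, 0.0]
force: [-0.3, 0.6, -0.4]
grip_width: 0.468
grip_force: 0.0
time_s: 24.52
eef_pos: [596.7, -36.7, 24.6]
ee_rot: [-0.0, 0.02, 1.0, 0.0]
force: [-0.0, 0.3, -0.3]
grip_width: 0.472
grip_force: 0.0
time_s: 25.15
eef_pos: [597.1, -36.8, 25.2]
ee_rot: [0.0, 0.02, 1.0, -0.0]
force: [-1.9, 0.3, 5.6]
grip_width: 0.362
grip_force: 25.2
time_s: 26.02
eef_pos: [546.4, -34.6, 106.9]
ee_rot: [-0.001, 0.02, 1.0, 0.0]
force: [0.4, -0.1, 0.3]
grip_width: 0.364
grip_force: 25.0
[104.1 315.3  99.2]
```

```bash
python3 -m pendant '0.0155 0.045 0 0; 0.0155 0.045 0 0; 0.0155 0.045 0 0; 0.0155 0.045 0 0; 0.0155 0.045 0 0; 0.0155 0.045 0 0; 0.0155 0.045 0 0; 0 0 0 0.11; 0 0 0 0'; python3 -m pendant '0 0 0.03 0; 0 0 0.03 0; 0 0 0.02 0; 0 0 0.007 0; 0 0 0.004 0; 0 0 0.003 0; 0 0 0 0'
```

```text
time_s: 27.15
eef_pos: [450.3, 284.4, 106.4]
ee_rot: [-0.001, 0.074, 0.997, -0.001]
force: [-0.2, -0.4, 0.2]
grip_width: 0.36
grip_force: 25.0
time_s: 28.02
eef_pos: [451.1, 284.3, 14.1]
ee_rot: [0.0, 0.075, 0.997, 0.0]
force: [0.4, 1.3, -0.8]
grip_width: 0.357
grip_force: 25.0
```

Lower 4–5 mm more, release, and head for the last blank at (484.5,-128).

```bash
python3 -m pendant '0 0 0.003 0; 0 0 0.002 0; 0 0 0 0'; python3 -m pendant '0 0 0 0; 0 0 0 0; 0 0 -0.03 0; 0 0 -0.06 0; 0 0 -0.025 -0.11; 0 0 0 0; 0 0 0 0' 0.47; python3 - <<'E'
from m import *
T=cap('top');print(tool()[0])
for ct,s in green(T): print('T',ct.round(1),s,at_z(T,*ct,24).round(1))
print(totool([484.8,-128,22.5]))
E
```

```text
time_s: 28.4
eef_pos: [451.0, 284.3, 9.2]
ee_rot: [0.0, 0.075, 0.997, 0.0]
force: [-2.2, -1.2, 5.0]
grip_width: 0.364
grip_force: 25.5
time_s: 29.28
eef_pos: [450.4, 284.1, 122.5]
ee_rot: [-0.001, 0.021, 1.0, -0.0]
force: [0.0, 0.3, -0.6]
grip_width: 0.467
grip_force: 0.0
[450.35856133 284.04027697 122.34236787]
T [166.3 139.9] [159 132  16  17 163] [704.5 291.7  24. ]
T [172. 211.] [167 206  11  11  97] [509.2 274.6  24. ]
T [325.5 215.5] [320 210  12  12 114] [ 485.1 -128.8   24. ]
[ -51.6 -410.2  100.1]
```

```bash
python3 -m pendant '-0.0074 -0.0586 0 0; -0.0074 -0.0586 0 0; -0.0074 -0.0586 0 0; -0.0074 -0.0586 0 0; -0.0074 -0.0586 0 0; -0.0074 -0.0586 0 0; -0.0074 -0.0586 0 0; 0 0 0 0; 0 0 0 0' 0.6; python3 - <<'E'
from m import *
T=cap('top');W=cap('wrist');print(tool()[0])
for ct,s in green(T): print('T',ct.round(1),s,at_z(T,*ct,24).round(1))
for ct,s in green(W,60): print('W',ct.round(1),s,totool(at_z(W,*ct,33)))
print(totool([484.8,-128,22.5]))
E
```

```text
time_s: 30.45
eef_pos: [485.9, -127.0, 122.8]
ee_rot: [-0.001, 0.02, 1.0, 0.001]
force: [-0.2, 0.9, 0.8]
grip_width: 0.602
grip_force: 0.0
[ 486.17031737 -126.32492368  123.29851033]
T [166.3 139.8] [159 132  16  17 162] [704.7 291.7  24. ]
T [172.1 211. ] [167 206  11  11  98] [509.3 274.4  24. ]
T [168.7 230.3] [163 225  12  11 106] [458.6 282.9  24. ]
W [249.9 191.5] [ 231  173   39   38 1163] [ 1.9 -2.7 90.3]
[  1.2  -1.8 100.8]
```

Both rejects stand in the tray at (509,274) and (459,283). Now the last blank.

```bash
python3 -m pendant '0.0015 -0.0022 0 0; 0 0 0.05 0; 0 0 0.03 0; 0 0 0.012 0; 0 0 0.006 0; 0 0 0.003 0; 0 0 0 0'; python3 -m pendant '0 0 0 0; 0 0 0 0; 0 0 0 0; 0 0 0 0; 0 0 0 0' 0.1 20;  python3 -m pendant '0 0 -0.004 0; -0.025 0.023 0 0; -0.03 0.025 0 0; -0.031 0.027 0 0; 0 0 0 0; 0 0 0 0'
```

```text
time_s: 31.42
eef_pos: [485.2, -129.9, 23.4]
ee_rot: [0.0, 0.02, 1.0, -0.0]
force: [0.9, -0.2, 0.1]
grip_width: 0.602
grip_force: 0.0
time_s: 32.05
eef_pos: [485.1, -129.9, 23.4]
ee_rot: [0.0, 0.02, 1.0, -0.0]
force: [-1.3, 0.8, 5.6]
grip_width: 0.361
grip_force: 19.7
time_s: 32.8
eef_pos: [573.2, -58.4, 26.6]
ee_rot: [-0.0, 0.02, 1.0, 0.0]
force: [0.0, 0.8, 0.1]
grip_width: 0.367
grip_force: 19.9
```

```bash
python3 -m pendant '0 0 0.004 0; 0 0 0 0; 0 0 0 0'; python3 -m pendant '0 0 0 0; 0 0 0 0; 0 0 0 0; 0 0 -0.03 0; 0.045 0 0 0; 0 0 0 0' 0.5 20; python3 -m pendant '0 0 0 0; 0 0 0 0; 0 0 0.02 0; 0 0 0.0105 0; 0 0 0 0' 0.2 20; python3 -m pendant '-0.01 0 0 0; -0.01 0 0 0; -0.008 0 0 0; -0.006 0 0 0; -0.004 0 0 0; -0.004 0 0 0; -0.004 0 0 0; 0 0 0 0; 0 0 0 0'; python3 mk.py | head -2
```

```text
time_s: 33.17
eef_pos: [573.4, -58.7, 22.8]
ee_rot: [-0.0, 0.02, 1.0, -0.0]
force: [-0.6, -0.1, 0.2]
grip_width: 0.362
grip_force: 21.0
time_s: 33.92
eef_pos: [526.3, -55.9, 52.6]
ee_rot: [-0.001, 0.02, 1.0, 0.0]
force: [0.5, 0.7, -0.5]
grip_width: 0.496
grip_force: 0.0
time_s: 34.55
eef_pos: [528.7, -56.4, 21.7]
ee_rot: [-0.001, 0.02, 1.0, 0.0]
force: [0.6, 0.0, -0.4]
grip_width: 0.2
grip_force: 0.0
time_s: 35.67
eef_pos: [574.6, -58.2, 22.3]
ee_rot: [-0.0, 0.02, 1.0, 0.0]
force: [-0.2, 0.5, -0.2]
grip_width: 0.196
grip_force: 0.0
[574.6 -58.3  22.3] [0.2 0.7 2.3]
blank [253.  301.2] [ 228  266   51   67 2344]
```

```bash
python3 -m pendant '-0.0015 0 0 0; -0.0015 0 0 0; 0 0 0 0'; python3 -m pendant '-0.001 0 0 0; -0.001 0 0 0; 0 0 0 0';  python3 -m pendant '-0.001 0 0 0; -0.001 0 0 0; 0 0 0 0'
```

```text
time_s: 36.1
eef_pos: [577.9, -58.4, 22.3]
ee_rot: [0.0, 0.02, 1.0, -0.0]
force: [0.0, -0.4, 0.1]
grip_width: 0.203
grip_force: 0.0
time_s: 36.48
eef_pos: [579.8, -58.5, 22.3]
ee_rot: [0.0, 0.02, 1.0, -0.0]
force: [-0.2, 0.4, 0.6]
grip_width: 0.203
grip_force: 0.0
time_s: 36.85
eef_pos: [581.8, -58.6, 22.3]
ee_rot: [0.0, 0.02, 1.0, -0.0]
force: [-0.5, 0.2, -0.5]
grip_width: 0.202
grip_force: 0.0
```

No resistance past the stop, so it's going under. I'll go on in gentle steps.

```bash
python3 -m pendant '-0.0015 0 0 0; -0.0015 0 0 0; -0.0015 0 0 0; 0 0 0 0'; python3 -m pendant '-0.002 0 0 0; -0.002 0 0 0; -0.002 0 0 0; -0.002 0 0 0; 0 0 0 0'; python3 -m pendant '-0.002 0 0 0; -0.002 0 0 0; -0.002 0 0 0; -0.0015 0 0 0; 0 0 0 0; 0 0 0 0'; python3 mk.py|head -2
```

```text
time_s: 37.35
eef_pos: [586.3, -58.7, 22.3]
ee_rot: [0.0, 0.02, 1.0, -0.0]
force: [0.3, 0.3, 1.3]
grip_width: 0.201
grip_force: 0.0
time_s: 37.98
eef_pos: [594.4, -59.1, 22.3]
ee_rot: [0.0, 0.02, 1.0, -0.0]
force: [-0.0, -0.3, -0.6]
grip_width: 0.201
grip_force: 0.0
time_s: 38.72
eef_pos: [601.7, -59.3, 22.3]
ee_rot: [-0.0, 0.02, 1.0, 0.0]
force: [0.1, 0.2, -0.2]
grip_width: 0.202
grip_force: 0.0
[601.7 -59.3  22.3] [ 0.3  0.3 -0. ]
blank [252.8 284.3] [ 235  265   37   35 1022]
```

```bash
python3 -m pendant '-0.001 0 0 0; -0.001 0 0 0; 0 0 0 0'; python3 -m pendant '-0.001 0 0 0; -0.001 0 0 0; -0.0005 0 0 0; 0 0 0 0'
```

```text
time_s: 39.15
eef_pos: [603.8, -59.5, 22.3]
ee_rot: [0.0, 0.02, 1.0, -0.0]
force: [0.8, 0.2, 0.1]
grip_width: 0.202
grip_force: 0.0
time_s: 39.65
eef_pos: [606.3, -59.5, 22.3]
ee_rot: [0.0, 0.02, 1.0, -0.0]
force: [0.2, -0.2, 0.0]
grip_width: 0.197
grip_force: 0.0
```

```bash
python3 -m pendant '0.02 0 0 0; 0.05 0 0 0; 0.0 0 -0.06 0; 0 0.06 -0.06 0; 0 0.06 -0.06 0; 0 0.06 0 0; 0 0.06 0 0; 0.05 0.03 0 0; 0 0 0 0'; python3 - <<'E'
from m import *
T=cap('top');print(tool()[0])
for ct,s in green(T,5): print('T',ct.round(1),s,at_z(T,*ct,30).round(1))
cv2.imwrite('pics/t9.png',cv2.resize(T['color'][135:235,225:345,::-1],None,fx=6,fy=6,interpolation=2))
S=cap('scene')
for ct,s in green(S,5): print('S',ct.round(1),s)
E
```

```text
time_s: 40.78
eef_pos: [493.3, 185.6, 170.6]
ee_rot: [-0.001, 0.018, 1.0, 0.0]
force: [0.8, -0.3, 0.5]
grip_width: 0.203
grip_force: 0.0
[495.05754115 184.34117241 170.9664584 ]
T [166.3 139.8] [159 132  16  17 162] [702.9 290.4  30. ]
T [296.8 158.3] [292 156  11   5  45] [639.6 -60.2  30. ]
T [296.5 166.2] [294 166   6   2   8] [618.  -58.4  30. ]
S [195.6 181.8] [191 176  11  11  85]
S [328. 242.] [322 235  13  15 159]
S [307.7 248. ] [302 242  13  13 145]
S [238.4 273.7] [232 258  14  33 433]
```

View pics/t9.png

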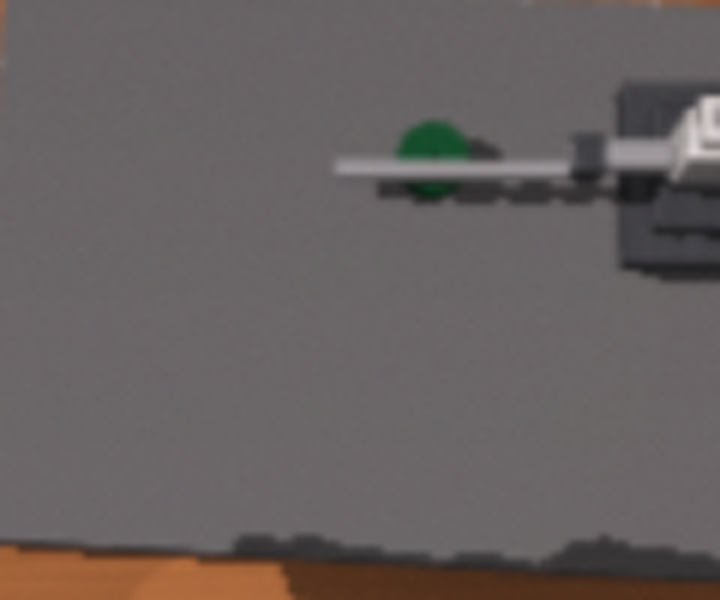

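The picture shows the blank mostly beyond the blade: its far edge is at zoom row 121 and the blade's middle at row 168. That puts its centre about 7 mm past the blade's middle plane, which matches the push distance from the contact point. The scene view shows both rejects in the tray.

```bash
python3 -c "
from rig import ctrl
print(ctrl.finish_job())"
```

```text
the job is handed in; nothing more can be done
None
```

I tried all three blanks and handed the job in, but no verdict came back: two stopped at the blade and now stand in the tray, and the third slid under and stands about 7 mm past the blade's middle.

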